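# Fit the retaining clip on the mixer spindle

## Robot

A 6-joint arm with a two-finger parallel gripper is mounted at the origin on a cart in front of the work surface, level with it; the furniture and walls round the work are solid. World frame = base frame: x ahead of the robot, y to its left, z up, the work surface at z = 0. Lengths are in m, angles in rad, forces in N, time in s.
With the tool pointing down it reaches from about 0.35 to 0.975 m from the base axis. Payload 17.4 kg.
Tool frame: the origin (TCP) lies where the fingers leave the gripper's body, on its centre line; the fingertips stand 73 mm ahead of it and the grasp point (between the pads) lies arm.grip_depth ahead of it (arm.grip_depth is the distance from the TCP to the grasp point, in m); z points along the fingers, y is the direction in which the jaws open and shut (so a half turn about z gives the same grasp; the last joint's range is limited). The gripper opens to 85 mm and grips with 20 to 120 N. Pads are 22 mm wide; open, the fingers measure 114 mm over their backs; the gripper's body (76 mm by 85 mm) begins 54 mm behind the grasp point. The pads swing forward as they close: fully open they stand 13 mm farther back than shut.
Start: joints at [1.175, 0.116, 1.442, -0, 1.584, -0.038], TCP at [0.236, 0.632, 0.304] pointing down, gripper open.
Joint ranges: [-2.83, 2.83], [-0.83, 2.19], [0.07, 2.5], [-1.14, 4.28], [0.01, 3], [-2.97, 2.97]. Speed limits (rad/s): [1.89, 1.89, 2.22, 3.14, 3.14, 3.14].

## Interface

Orientations are given as a rotation vector (axis times angle).
In Python, from bench import arm gives the robot as it stands.
- The arm moves only by the tool play_rows, never from a script. Its argument "series" is a list of rows, each a list of 3 entries, a list of its own where there are three numbers: the turn, a rotation vector about the tool's x, y, z in rad, then the shift along the tool's x, y, z in mm, then the opening, from 0 (shut) to 1 (fully open). In form: [[[ax, ay, az], [dx, dy, dz], grip], ...]. A call has 1 to 20 rows; each row is the pose to reach, as a shift and turn from the pose measured when the call began, along the tool's axes at that moment; what a row does not reach only later rows make up. A row lasts 1/8 s, in which the tool goes at most 62.5 mm and 10.7 degrees, less where a joint would pass 70% of its speed; a pose out of reach is approached as far as the arm can. A call with a gripper value outside its range is refused whole. The fingers move at their own pace and stop on an object; "force" is the grip in N (left out, the last holds). Time passes only in rows, so rows that repeat a pose let the fingers close. It gives the time, the measured TCP pose, the force and the opening at its end, in the units of the state.
- arm.get_state(): the state, without advancing time (a new reading comes with each control period).
- arm.read_camera(name): name is "side" or "top"; returns a dict with "img" (384x512x3 uint8, red, green, blue), "z_map" (384x512 float32, m along the optical axis (not along the pixel's ray), 0 where there is no reading), "camera_matrix" (3x3 intrinsics, pixels), "pose" (4x4, takes a point from camera to world coordinates). Camera axes: x right, y down, z forward; pixel columns grow to the right and rows downward; lengths in m; the calibration is good to about 2 mm. A picture is of the moment at which its call begins.
- arm.hand_in(): hands the job in, once; it reports no verdict.
Trained networks look in a picture, given as the dict that the camera call returned (one of the last four; its "shot" number tells which), for a name from the list of things; names that differ only in an ending like _2 or _b are one class to them, and where a whole thing is asked for, a point or a joint stands for the part that bears it (a point fixed in the world has none). Each returns a list of dicts, best first, with "score" (0 to 1); they miss things now and then, are a little off and sometimes report something else, mostly with a low value. They report only what shows in the picture. A call takes as long as a camera call. They do not tell look-alikes from the thing itself.
- arm.spot_in(picture, label): "box" ([left, top, right, bottom] in pixels, round what is visible of it).
- arm.outline_of(picture, label): "mask" (384x512 bool, what is visible of it) and "box" ([left, top, right, bottom] in pixels, round what is visible of it).
The state is a dict: "time": time; "joint_positions": joint angles; "joint_velocities": joint speeds; "joint_efforts": joint torques, N m; "position": TCP position; "ee_rot": TCP orientation; "contact_force": force on the tool from outside, world axes, zero at the start; "ft_torque": the same for the moment, N m; "width": finger opening in m.
Only numpy, scipy, OpenCV 4.12 (cv2) and the standard library are available. Lean on these libraries where they do the work, as an engineer would, in place of code of your own. Each camera call takes 0.05 s, during which the arm holds its last target.

## Task

Take the steel retaining clip by its red grip, press the brass spring washer on the mixer spindle down gently with it, never squashing its spring nearly flat, and push the clip sideways into the groove under the spindle head until it is fully seated round the spindle. Then let go, so that the clip alone keeps the washer held down. Use only light hand force and leave the other things on the bench alone.

Things in the scene. Friction and masses are not known exactly. Their poses are not given: they have to be found in the camera images.
- mixer_stand: grey base plate 110 x 90 x 12 mm, fixed to the bench, with a blue boss that carries an upright steel spindle; origin on the spindle axis at bench height, z up. From the top: spindle head (24 mm diameter, 12.5 mm high), below it the groove (neck 16 mm diameter) with the brass spring washer (64 mm diameter, 4 mm thick). Spindle and washer are oiled. The clip may enter from any side
- boss_top (a point): centre of the blue boss's top, on the spindle axis, 34 mm above the bench. The spindle is locked at a height that differs each time and is not reported: the washer's top at rest is 57 to 87 mm above the bench (find it by touch or sight). The head's underside is always 0.5 mm above the washer's top at rest, so the washer must be pushed 5 to 8 mm down to let the 5 mm thick clip in
- washer (a joint): how far the brass spring washer is pushed down, m: 0 at rest, stop at 0.012 (never press past 0.0095); the spring needs about 2 N to start and 0.8 N more per mm (6 N at 5 mm). With the clip seated and let go it reads about 0.0045. Washer, head and neck contacts on the clip must together stay under 40 N: once seated, stop at a push of 6 to 10 N
- clip_grip (a point): centre of the upright red grip of the loose steel clip (about 70 g), 28 mm above the clip's underside: grasp here, across y. Grip 24 mm long (x), 12 mm wide (y), from 4 to 43 mm above the clip's underside. The clip lies flat, z up; its mouth opens towards its +x
- clip_seat (a point): centre of the clip's mouth, 38 mm ahead (+x) of the grip, 2.5 mm above the underside; must end on the spindle axis. Two round sprung arms reach 20.5 mm ahead of it, 32 mm wide over the tips, and narrow to a 12 mm gap 6.5 mm ahead. Pushed in +x they spread over the neck (push 6 to 12 N), snap past, and the clip's solid back then meets the neck
- crucible: small white crucible standing on the bench, 44 mm diameter, 37 mm high, origin under its centre; leave alone
- tin: round sample tin with lid, 54 mm diameter, 58 mm high, origin under its centre; leave alone
- mortar_cube: grey mortar cube, 40 mm, origin under its centre; leave alone
Not all that is in view belongs to the job. What is shaped like the part that bears clip_grip but turquoise is not meant.

How it is judged:
By the outcome, as a careful person would: the job done as asked, in the order asked, and still so for the second after the job is handed in, with the robot touching nothing.
It also fails if it takes over 64 s, if anything falls off the work surface, if the arm or the gripper's body presses on something with over 40 N, if the wrist force passes 120 N, or if a joint passes its speed limit or range.

## Working session

There is one attempt and no reset: what is moved stays moved. The work goes in short steps, Python scripts to look and compute and a tool call to move; the robot and the scene stay as the last step left them, time stands still between calls to the robot, and variables do not carry over. Pictures are saved under pics/ and viewed, and the job is handed in when it is done.

Besides the shell and the picture viewer there is one more tool, called in YAML: its name, and indented under it one key for each argument. play_rows: Moves the arm, as the interface text tells. Its arguments: {"type":"object","properties":{"series":{"type":"array","items":{"type":"array"}},"force":{"type":"number"}},"required":["series"]}

```bash
mkdir -p pics; ls; python3 - <<'E'
from bench import arm
import cv2,numpy as np
s=arm.get_state();print({k:np.round(v,4) for k,v in s.items()},arm.grip_depth)
for n in("top","side"):
    p=arm.read_camera(n);print(n,p["camera_matrix"].tolist(),np.round(p["pose"],4).tolist())
    cv2.imwrite(f"pics/{n}0.png",p["img"][:,:,::-1])
    for l in("mixer_stand","clip_grip","washer","crucible","tin","mortar_cube"):
        print(l,[(np.round(d["box"]).tolist(),round(d["score"],2)) for d in arm.spot_in(p,l)])
E
```

```text
pics
{'time': np.float64(0.0), 'joint_positions': array([ 1.1752,  0.1165,  1.4423, -0.    ,  1.584 , -0.0378]), 'joint_velocities': array([ 0.    , -0.0005, -0.0007,  0.0003,  0.0008,  0.0007]), 'joint_efforts': array([ 2.00000e-04, -7.31941e+01, -6.32534e+01, -0.00000e+00,
        6.10000e-03,  0.00000e+00]), 'position': array([0.2364, 0.6321, 0.3032]), 'ee_rot': array([-5.5900e-01, -3.0912e+00,  1.8000e-03]), 'contact_force': array([ 0.1534,  0.1365, -0.8597]), 'ft_torque': array([-0.0109,  0.0003,  0.0359]), 'width': np.float64(0.0857)} 0.0539
top [[382.8134043296556, 0.0, 254.91903130935953], [0.0, 382.8134043296556, 185.370016855184], [0.0, 0.0, 1.0]] [[0.0261, -0.9934, 0.1119, 0.4454], [-0.999, -0.03, -0.034, 0.0255], [0.0371, -0.1109, -0.9931, 0.9974], [0.0, 0.0, 0.0, 1.0]]
mixer_stand []
clip_grip [([266.0, 186.0, 281.0, 209.0], 0.64), ([302.0, 208.0, 320.0, 236.0], 0.55), ([264.0, 231.0, 277.0, 250.0], 0.47)]
washer [([195.0, 178.0, 219.0, 202.0], 0.69)]
crucible [([134.0, 126.0, 150.0, 144.0], 0.58)]
tin [([271.0, 111.0, 299.0, 137.0], 0.58), ([183.0, 169.0, 228.0, 217.0], 0.46)]
mortar_cube [([326.0, 142.0, 345.0, 155.0], 0.84)]
side [[465.4881747297234, 0.0, 251.25257208266908], [0.0, 465.4881747297234, 197.44376525534673], [0.0, 0.0, 1.0]] [[0.9606, -0.1654, 0.2232, 0.2981], [-0.2772, -0.5173, 0.8096, -0.9545], [-0.0184, -0.8397, -0.5428, 0.7184], [0.0, 0.0, 0.0, 1.0]]
mixer_stand [([202.0, 169.0, 258.0, 213.0], 0.72)]
clip_grip [([192.0, 233.0, 219.0, 248.0], 0.81), ([216.0, 253.0, 245.0, 270.0], 0.64), ([235.0, 223.0, 258.0, 242.0], 0.57)]
washer [([220.0, 169.0, 239.0, 182.0], 0.69), ([209.0, 164.0, 254.0, 213.0], 0.33)]
crucible [([252.0, 151.0, 265.0, 164.0], 0.69), ([307.0, 204.0, 327.0, 232.0], 0.46)]
tin [([303.0, 202.0, 324.0, 235.0], 0.68)]
mortar_cube [([304.0, 246.0, 334.0, 274.0], 0.7)]
```

```bash
python3 - <<'E'
import cv2
a=cv2.imread("pics/top0.png");cv2.imwrite("pics/top0c.png",cv2.resize(a[90:270,120:360],None,fx=3.3,fy=3.3,interpolation=2))
a=cv2.imread("pics/side0.png");cv2.imwrite("pics/side0c.png",cv2.resize(a[135:300,170:370],None,fx=3.6,fy=3.6,interpolation=2))
E
```

```text
(no output)
```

View pics/top0.png

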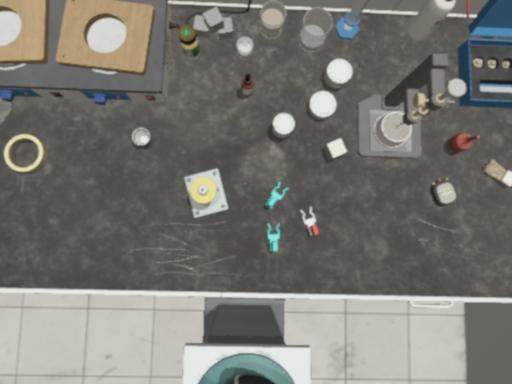

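View pics/top0c.png

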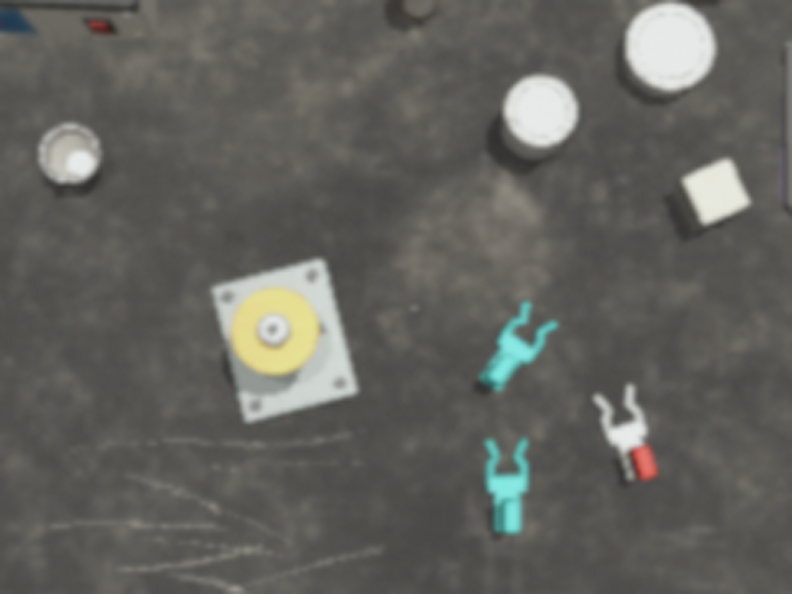

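View pics/side0c.png

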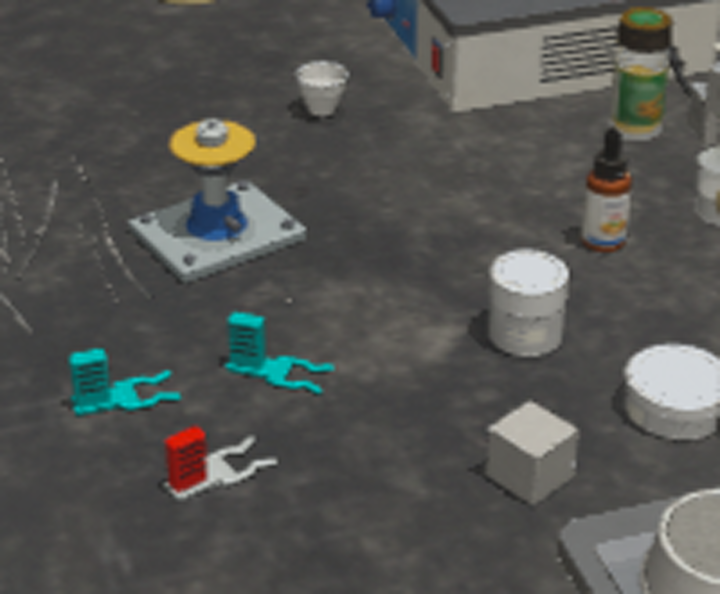

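Three clip-like things in the top view: turquoise at (277,195), turquoise at (273,240), and red grip with steel arms at (311,222). Only the last is the steel clip with the red grip. The crop confirms that. The mixer stand with its brass washer is at (205,190).

```bash
cat > h.py <<'E'
from bench import arm
import cv2,numpy as np
def cloud(p):
    z=p["z_map"];K=p["camera_matrix"];v,u=np.mgrid[:z.shape[0],:z.shape[1]]
    c=np.stack([(u-K[0,2])/K[0,0]*z,(v-K[1,2])/K[1,1]*z,z,np.ones_like(z)],-1)
    w=(c@np.asarray(p["pose"]).T)[...,:3]; w[z==0]=np.nan; return w
def proj(p,pts):
    T=np.linalg.inv(p["pose"]);q=np.c_[pts,np.ones(len(pts))]@T.T
    q=q[:,:3]@np.asarray(p["camera_matrix"]).T;return q[:,:2]/q[:,2:]
def hsv(p): return cv2.cvtColor(p["img"],cv2.COLOR_RGB2HSV)
E
python3 - <<'E'
from h import *
for n,box,wb in(("top",(295,200,325,245),(180,165,232,220)),("side",(205,245,260,275),(200,160,262,215))):
    p=arm.read_camera(n);w=cloud(p);H=hsv(p)
    m=np.zeros(w.shape[:2],bool);m[box[1]:box[3],box[0]:box[2]]=1
    red=((H[...,0]<8)|(H[...,0]>172))&(H[...,1]>120)&m
    P=w[red];print(n,"red",red.sum(),np.round(np.nanpercentile(P,[2,25,50,75,98],axis=0),4).tolist())
    st=m&(H[...,1]<60)&(H[...,2]>130)
    P=w[st];print("steel",st.sum(),np.round(np.nanpercentile(P,[2,25,50,75,98],axis=0),4).tolist())
    a,b=np.nonzero(st);print([(int(u),int(v),*np.round(w[v,u]*1000).astype(int).tolist()) for v,u in zip(a,b)][::3])
    m[:]=0;m[wb[1]:wb[3],wb[0]:wb[2]]=1
    ye=m&(H[...,0]>18)&(H[...,0]<35)&(H[...,1]>90)
    P=w[ye];print("washer",ye.sum(),np.round(np.nanpercentile(P,[2,25,50,75,98],axis=0),4).tolist())
    P=w[m];Q=P[P[:,2]>.012];print("max z",np.round(np.nanpercentile(Q[:,2],[90,98,99.5]),4))
E
```

```text
top red 54 [[0.4354, -0.1764, -0.0012], [0.4406, -0.1628, 0.0392], [0.4455, -0.1597, 0.0425], [0.4508, -0.1558, 0.0438], [0.4578, -0.1524, 0.0464]]
steel 171 [[0.4386, -0.168, -0.0031], [0.4645, -0.1576, 0.0018], [0.4734, -0.1515, 0.0045], [0.4861, -0.1417, 0.0062], [0.5022, -0.1304, 0.011]]
[(310, 207, 505, -153, 6), (310, 208, 502, -154, 3), (310, 209, 500, -154, 4), (301, 210, 496, -130, 4), (310, 210, 497, -154, 6), (301, 211, 494, -131, 3), (309, 211, 494, -151, 7), (301, 212, 491, -130, 5), (304, 212, 492, -139, 0), (311, 212, 492, -157, 1), (303, 213, 489, -135, 5), (311, 213, 489, -157, 4), (302, 214, 486, -134, 0), (305, 214, 486, -142, -1), (313, 214, 487, -163, 0), (303, 215, 483, -135, 7), (312, 215, 484, -159, 6), (302, 216, 481, -133, 3), (312, 216, 482, -159, 5), (302, 217, 478, -134, -1), (311, 217, 479, -157, 2), (314, 217, 479, -166, -5), (303, 218, 476, -136, 1), (308, 218, 476, -149, 2), (311, 218, 476, -157, 4), (314, 218, 476, -164, 4), (304, 219, 473, -138, 7), (307, 219, 473, -146, 3), (310, 219, 474, -154, 3), (313, 219, 474, -162, 4), (303, 220, 471, -136, 2
[... 1576 characters left out ...]
-153, 8), (240, 264, 488, -157, 7), (228, 265, 461, -150, 5), (231, 265, 466, -156, 9), (234, 265, 474, -155, 6), (240, 265, 487, -158, 5), (230, 266, 464, -157, 7), (233, 266, 471, -158, 6), (236, 266, 478, -156, 3), (239, 266, 484, -162, 6), (230, 267, 464, -157, 4), (233, 267, 470, -161, 6), (236, 267, 476, -163, 6), (227, 268, 456, -162, 7), (230, 268, 463, -160, 4), (233, 268, 469, -166, 7), (225, 269, 450, -165, 9), (228, 269, 457, -167, 8), (225, 270, 450, -167, 7), (221, 271, 440, -168, 8), (219, 272, 435, -169, 7)]
washer 193 [[0.5034, 0.0862, -0.0004], [0.5162, 0.0994, 0.0869], [0.5303, 0.1113, 0.088], [0.5479, 0.1267, 0.0891], [0.5866, 0.2905, 0.0909]]
max z [0.0891 0.1001 0.1023]
```

```bash
cat > fit.py <<'E'
from h import *
from scipy.optimize import minimize
def boxpts(x,y,yaw,L=.024,W=.012,z0=.004,z1=.043):
    c,s=np.cos(yaw),np.sin(yaw)
    return np.array([[x+c*a*L/2-s*b*W/2,y+s*a*L/2+c*b*W/2,z] for a in(-1,1) for b in(-1,1) for z in(z0,z1)])
def diskpts(x,y,z,r=.032,t=.004):
    a=np.linspace(0,2*np.pi,60);return np.array([[x+r*np.cos(q),y+r*np.sin(q),h] for q in a for h in(z,z-t)])
def ren(p,pts,sub=8):
    q=cv2.convexHull((proj(p,pts)*256).astype(np.float32)); 
    im=np.zeros((384*4,512*4),np.uint8);q=proj(p,pts)
    q=cv2.convexHull(((q+.5)*4).astype(np.float32))
    cv2.fillConvexPoly(im,np.round(q*16).astype(np.int32),255,shift=4)
    return cv2.resize(im,(512,384),interpolation=cv2.INTER_AREA)/255.
def fill(m):
    c,_=cv2.findContours(m.astype(np.uint8),cv2.RETR_EXTERNAL,cv2.CHAIN_APPROX_NONE)
    c=max(c,key=cv2.contourArea);o=np.zeros(m.shape,np.uint8);cv2.drawContours(o,[cv2.convexHull(c)],-1,1,-1);return o
E
python3 - <<'E'
from fit import *
ps={n:arm.read_camera(n) for n in("top","side")}
R={};Y={}
for n,box,wb in(("top",(295,200,325,245),(180,165,232,220)),("side",(205,245,260,275),(200,160,262,190))):
    H=hsv(ps[n]);m=np.zeros(H.shape[:2],bool);m[box[1]:box[3],box[0]:box[2]]=1
    R[n]=fill(((H[...,0]<8)|(H[...,0]>172))&(H[...,1]>100)&m)
    m[:]=0;m[wb[1]:wb[3],wb[0]:wb[2]]=1
    Y[n]=fill(m&(H[...,0]>18)&(H[...,0]<35)&(H[...,1]>80))
    print(n,R[n].sum(),Y[n].sum())
for use in(["top"],["side"],["top","side"]):
    f=lambda v:sum(np.abs(ren(ps[n],boxpts(v[0]/1e3,v[1]/1e3,v[2]/20))-R[n]).sum() for n in use)
    r=minimize(f,[444,-161,.32*20],method="Nelder-Mead",options=dict(initial_simplex=np.array([[444,-161,6.4],[448,-161,6.4],[444,-157,6.4],[444,-161,9]])))
    print(use,"grip",r.x[0],r.x[1],np.degrees(r.x[2]/20),r.fun)
    g=lambda v:sum(np.abs(ren(ps[n],diskpts(*(v/1e3)))-Y[n]).sum() for n in use)
    r=minimize(g,[533,118,87],method="Nelder-Mead",options=dict(initial_simplex=np.array([[533,118,87],[537,118,87],[533,122,87],[533,118,83]])))
    print("washer",r.x,r.fun)
E
```

```text
top 66 508
side 189 256
['top'] grip 445.9728012405151 -162.90678102455672 22.832509277555545 14.384313725490198
washer [539.69304374 124.88606052  21.38876031] 20.662745098039217
['side'] grip 444.5849959257945 -155.74747180966 20.364472533222656 19.211764705882352
washer [532.4509197  122.23605894  87.07896331] 14.27450980392157
['top', 'side'] grip 444.42293531283525 -158.47867398936384 12.320746994264793 69.50980392156863
washer [532.60734259 119.75602102  88.42296709] 95.45490196078431
```

```bash
cat > mv.py <<'E'
from h import *
from scipy.spatial.transform import Rotation as Ro
def delta(x,y,z,heading,st=None):
    "TCP target; heading=deg of clip +x; picks tool x along +/-heading nearest"
    st=st or arm.get_state();R=Ro.from_rotvec(st["ee_rot"]);best=None
    for k in(0,180):
        h=np.radians(heading+k);X=np.array([np.cos(h),np.sin(h),0]);Z=np.array([0,0,-1.]);Y=np.cross(Z,X)
        T=Ro.from_matrix(np.c_[X,Y,Z]);r=(R.inv()*T).as_rotvec()
        if best is None or np.linalg.norm(r)<np.linalg.norm(best):best=r
    d=R.inv().apply(np.array([x,y,z])-st["position"])*1e3
    print("turn",np.round(best,4).tolist(),"shift",np.round(d,1).tolist());return best,d
def show():
    s=arm.get_state();M=Ro.from_rotvec(s["ee_rot"]).as_matrix()
    print("t",round(float(s["time"]),2),"pos",np.round(s["position"]*1e3,2),"heading",np.degrees(np.arctan2(M[1,0],M[0,0])).round(2),"tilt z",M[:,2].round(4),"F",np.round(s["contact_force"],2),"T",np.round(s["ft_torque"],3),"w",round(float(s["width"]),4), "q",np.round(s["joint_positions"],2))
E
python3 - <<'E'
from mv import *
show();delta(.445,-.160,.25,21)
E
```

```text
t 0.9 pos [236.41 632.25 303.88] heading 159.5 tilt z [-0. -0. -1.] F [ 1.17 -0.07 -0.45] T [-0.015 -0.005 -0.028] w 0.0852 q [ 1.18  0.12  1.44 -0.    1.58 -0.04]
turn [-0.0, -0.0, -0.7243] shift [-472.9, -669.0, 53.9]
```

play_rows:
  series:
    - [[0, 0, -0.1], [-60, -85, 54], 1]
    - [[0, 0, -0.724], [-473, -669, 54], 1]
    - [[0, 0, -0.724], [-473, -669, 54], 1]
    - [[0, 0, -0.724], [-473, -669, 54], 1]
    - [[0, 0, -0.724], [-473, -669, 54], 1]
    - [[0, 0, -0.724], [-473, -669, 54], 1]
    - [[0, 0, -0.724], [-473, -669, 54], 1]
    - [[0, 0, -0.724], [-473, -669, 54], 1]
    - [[0, 0, -0.724], [-473, -669, 54], 1]
    - [[0, 0, -0.724], [-473, -669, 54], 1]
    - [[0, 0, -0.724], [-473, -669, 54], 1]
    - [[0, 0, -0.724], [-473, -669, 54], 1]
    - [[0, 0, -0.724], [-473, -669, 54], 1]
    - [[0, 0, -0.724], [-473, -669, 54], 1]
    - [[0, 0, -0.724], [-473, -669, 54], 1]
    - [[0, 0, -0.724], [-473, -669, 54], 1]

```text
time: 2.9
position: [0.4451, -0.159, 0.2501]
ee_rot: [-0.573, 3.089, 0.0]
contact_force: [-0.0, 0.9, 0.2]
width: 0.0858
```

```bash
python3 - <<'E'
from mv import *
show();delta(.445,-.160,.15,21)
for n in("top","side"):
    p=arm.read_camera(n);cv2.imwrite(f"pics/{n}1.png",p["img"][:,:,::-1])
    print(proj(p,np.array([[.445,-.16,.028]])))
a=cv2.imread("pics/side1.png")[120:320,130:350];cv2.imwrite("pics/side1c.png",cv2.resize(a,None,fx=3,fy=3))
E
```

```text
t 2.9 pos [ 445.06 -159.    250.07] heading -158.97 tilt z [ 3.e-04  1.e-04 -1.e+00] F [-0.05  0.93  0.19] T [-0.027  0.026 -0.007] w 0.0858 q [-0.4  -0.32  1.93  0.    1.53 -2.34]
turn [0.0, 0.0003, 0.0006] shift [0.4, -0.9, 100.1]
[[313.90145543 230.17662421]]
[[221.80606866 261.40504433]]
```

View pics/side1c.png

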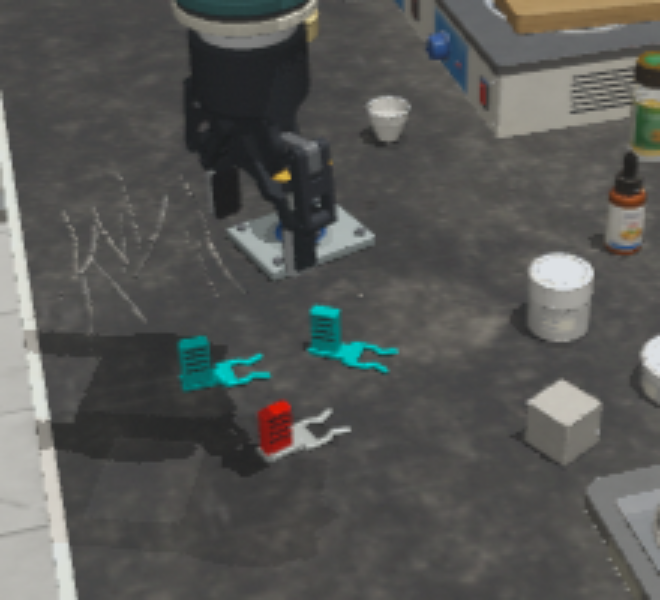

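The side view shows the open gripper above the red grip, which is at about (222,262). The projected target (222,261) lands on it, so I'm descending.

play_rows:
  series:
    - [[0, 0, 0], [0, -1, 50], 1]
    - [[0, 0, 0], [0, -1, 100], 1]
    - [[0, 0, 0], [0, -1, 130], 1]
    - [[0, 0, 0], [0, -1, 155], 1]
    - [[0, 0, 0], [0, -1, 168], 1]
    - [[0, 0, 0], [0, -1, 168], 1]

```text
time: 3.75
position: [0.4455, -0.1593, 0.082]
ee_rot: [0.576, -3.088, -0.0]
contact_force: [0.7, -0.6, 0.8]
width: 0.0854
```

```bash
python3 - <<'E'
from mv import *
show();delta(.445,-.160,.0819,21)
for n in("top","side"):
    p=arm.read_camera(n);cv2.imwrite(f"pics/{n}2.png",p["img"][:,:,::-1])
a=cv2.imread("pics/side2.png")[200:300,170:290];b=cv2.imread("pics/top2.png")[180:280,250:370];cv2.imwrite("pics/c2.png",cv2.resize(np.vstack([a,b]),None,fx=3,fy=3))
E
```

```text
t 3.75 pos [ 445.5  -159.26   82.03] heading -158.88 tilt z [-1.e-04  2.e-04 -1.e+00] F [ 0.7  -0.58  0.78] T [-0.015 -0.005  0.004] w 0.0854 q [-0.4  -0.18  2.1   0.    1.22 -2.34]
turn [0.0002, -0.0, 0.0021] shift [0.7, -0.5, 0.1]
```

View pics/c2.png

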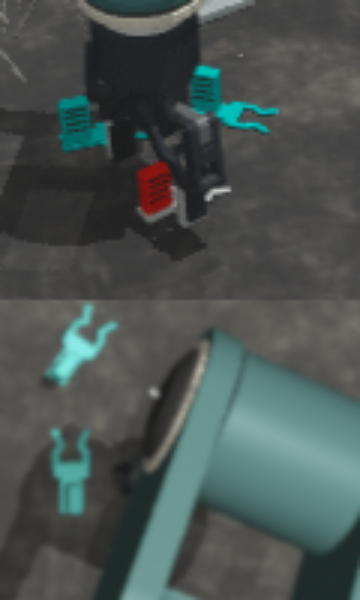

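The view shows the fingers straddling the red grip, with their midpoint on its centre. Closing now.

play_rows:
  series:
    - [[0, 0, 0], [0, 0, 0], 0.5]
    - [[0, 0, 0], [0, 0, 0], 0.2]
    - [[0, 0, 0], [0, 0, 0], 0.1]
    - [[0, 0, 0], [0, 0, 0], 0]
    - [[0, 0, 0], [0, 0, 0], 0]
    - [[0, 0, 0], [0, 0, 0], 0]
    - [[0, 0, 0], [0, 0, 0], 0]
  force: 30

```text
time: 4.72
position: [0.4461, -0.1598, 0.0834]
ee_rot: [-0.575, 3.087, -0.002]
contact_force: [-1.0, 0.7, 3.9]
width: 0.0118
```

play_rows:
  series:
    - [[0, 0, 0], [0, 0, 0], 0]
    - [[0, 0, 0], [0, 0, 0], 0]
    - [[0, 0, 0], [0, 0, -15], 0]
    - [[0, 0, 0], [0, 0, -60], 0]
    - [[0, 0, 0], [0, 0, -110], 0]
    - [[0, 0, 0], [0, 0, -110], 0]
    - [[0, 0, 0], [0, 0, -110], 0]
  force: 100

```text
time: 5.6
position: [0.4456, -0.1596, 0.1932]
ee_rot: [-0.575, 3.087, -0.001]
contact_force: [0.1, 0.8, -0.6]
width: 0.0106
```

```bash
python3 - <<'E'
from mv import *
show()
for n in("top","side"):
    p=arm.read_camera(n);cv2.imwrite(f"pics/{n}3.png",p["img"][:,:,::-1])
a=cv2.imread("pics/side3.png")[150:280,170:320];b=cv2.imread("pics/top3.png")[140:270,230:380];cv2.imwrite("pics/c3.png",cv2.resize(np.hstack([a,b]),None,fx=2.6,fy=2.6))
E
```

```text
t 5.6 pos [ 445.64 -159.57  193.23] heading -158.9 tilt z [ 1.7e-03 -6.0e-04 -1.0e+00] F [ 0.06  0.81 -0.61] T [-0.045  0.051  0.003] w 0.0106 q [-0.4  -0.29  2.    0.    1.43 -2.34]
```

View pics/c3.png

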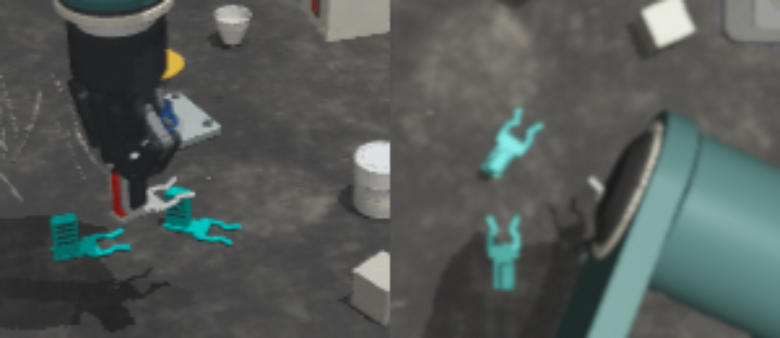

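```bash
cat > tips.py <<'E'
from mv import *
def tips(n,box,zlo,zhi,fn=None):
    p=arm.read_camera(n);w=cloud(p);H=hsv(p);s=arm.get_state()
    m=np.zeros(w.shape[:2],bool);m[box[1]:box[3],box[0]:box[2]]=1
    st=m&(H[...,1]<70)&(H[...,2]>110)&(w[...,2]>zlo)&(w[...,2]<zhi)
    red=m&((H[...,0]<8)|(H[...,0]>172))&(H[...,1]>110)
    M=Ro.from_rotvec(s["ee_rot"]).as_matrix()
    g=s["position"]+M[:,2]*.0539
    F=np.c_[-M[:,0],-M[:,1],-M[:,2]]  # clip-like frame x ahead; (tool x = -clip x) 
    F=np.c_[-M[:,0],np.cross(-M[:,2],-M[:,0]),-M[:,2]]
    for nm,k in(("steel",st),("red",red)):
        q=(w[k]-g)@F*1e3
        v,u=np.nonzero(k)
        print(nm,k.sum(),"pct",np.round(np.nanpercentile(q,[2,10,50,90,98],axis=0),1).tolist())
        if nm=="steel":
            for i in np.argsort(-q[:,0])[:60:2]:print((int(u[i]),int(v[i])),np.round(q[i],1).tolist(),end=" ")
            print()
    if fn:
        c=p["img"][box[1]:box[3],box[0]:box[2],::-1];f=min(780/c.shape[1],580/c.shape[0]);cv2.imwrite(fn,cv2.resize(c,None,fx=f,fy=f,interpolation=2))
    return p,g,F
E
python3 - <<'E'
from tips import *
tips("side",(205,210,260,240),.08,.13,"pics/c3s.png")
E
```

```text
steel 108 pct [[-10.0, -16.1, -26.2], [1.6, -14.4, -25.3], [25.0, -7.1, -23.0], [47.8, 11.3, -21.5], [53.4, 13.7, -20.4]]
(237, 218) [55.5, 13.8, -23.0] (244, 225) [53.4, -15.3, -24.7] (243, 224) [52.2, -13.5, -22.5] (236, 219) [51.2, 11.6, -22.5] (242, 225) [50.6, -11.7, -25.4] (241, 225) [48.2, -11.4, -24.5] (240, 225) [46.6, -9.8, -24.7] (240, 226) [45.6, -11.1, -26.2] (234, 221) [43.1, 7.8, -22.2] (238, 225) [42.6, -7.9, -24.0] (232, 221) [40.9, 12.5, -23.9] (233, 222) [40.6, 8.3, -24.1] (231, 221) [38.9, 13.4, -23.5] (237, 226) [38.6, -9.6, -23.9] (237, 227) [36.9, -12.0, -24.4] (231, 222) [36.0, 9.4, -22.7] (237, 228) [34.6, -15.2, -24.2] (236, 228) [34.4, -11.7, -26.1] (229, 223) [32.9, 12.8, -25.9] (228, 222) [31.0, 13.7, -22.8] (235, 229) [29.6, -14.7, -24.9] (234, 228) [29.0, -12.0, -23.5] (227, 223) [27.0, 11.8, -22.7] (231, 226) [26.7, -4.0, -21.6] (230, 227) [26.1, -0.7, -26.0] (228, 224) [25.9, 6.3, -21.8] (227, 224) [25.2, 9.3, -23.2] (230, 226) [24.9, -2.8, -21.5] (231, 227) [24.6, -6.9, -21.7] (228, 225) [24.3, 4.1, -22.5] 
red 55 pct [[-14.5, -7.0, -20.7], [-14.0, -4.9, -19.0], [-13.0, -1.1, -2.1], [-9.6, 4.6, 13.8], [-6.1, 7.8, 15.5]]
```

View pics/c3s.png

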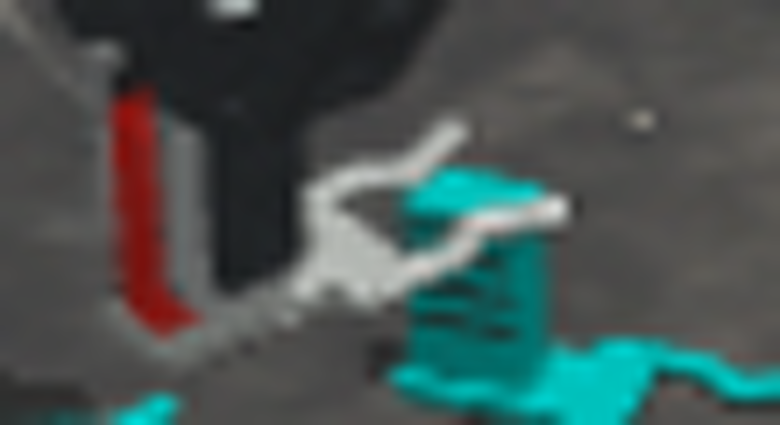

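The side view shows the clip held level and centred, with its arms forward and about 2 mm back in the fingers. Next I carry it to a standoff by the spindle.

```bash
python3 - <<'E'
from mv import *
delta(.452,.089,.20,21.1)
E
```

```text
turn [0.0001, 0.0001, -0.0] shift [-95.5, 229.5, -7.8]
```

play_rows:
  series:
    - [[0, 0, 0], [-15, 36, -8], 0]
    - [[0, 0, 0], [-35, 84, -8], 0]
    - [[0, 0, 0], [-55, 132, -8], 0]
    - [[0, 0, 0], [-75, 180, -8], 0]
    - [[0, 0, 0], [-90, 216, -8], 0]
    - [[0, 0, 0], [-95.5, 229.5, -8], 0]
    - [[0, 0, 0], [-95.5, 229.5, -8], 0]
    - [[0, 0, 0], [-95.5, 229.5, -8], 0]

```text
time: 6.75
position: [0.452, 0.0882, 0.1999]
ee_rot: [0.574, -3.088, 0.0]
contact_force: [-0.0, -0.0, -0.6]
width: 0.0103
```

```bash
python3 - <<'E'
from tips import *
show()
tips("side",(180,140,270,210),.1,.13,"pics/s4.png")
tips("top",(170,150,290,240),.1,.13,"pics/t4.png")
E
```

```text
t 6.75 pos [451.97  88.18 199.91] heading -158.94 tilt z [-5.e-04 -2.e-04 -1.e+00] F [-0.03 -0.02 -0.57] T [-0.023 -0.029 -0.022] w 0.0103 q [ 0.14 -0.32  2.02 -0.    1.45 -1.8 ]
steel 85 pct [[-12.6, -16.3, -45.8], [11.6, -13.1, -45.1], [35.9, -4.7, -24.4], [86.2, 11.3, -22.3], [90.1, 15.3, -21.3]]
(231, 169) [92.5, -2.4, -45.0] (229, 168) [89.6, 2.8, -43.1] (229, 169) [88.1, 0.9, -44.9] (231, 170) [87.9, -9.1, -43.5] (231, 171) [86.4, -11.1, -45.2] (230, 171) [83.0, -11.3, -43.9] (226, 169) [82.1, 6.4, -45.2] (227, 169) [80.7, -0.7, -41.6] (226, 170) [78.6, 1.3, -44.8] (225, 170) [77.3, 4.2, -45.6] (221, 168) [53.5, -13.9, -23.1] (220, 168) [51.8, -11.8, -23.5] (221, 169) [51.5, -16.8, -24.2] (215, 165) [49.1, 7.7, -21.9] (214, 165) [48.2, 11.3, -23.2] (218, 168) [46.5, -10.3, -22.3] (213, 166) [44.9, 11.3, -25.0] (212, 166) [41.8, 11.3, -24.0] (216, 170) [39.8, -10.6, -25.8] (212, 167) [39.7, 8.1, -24.9] (211, 167) [37.1, 9.0, -24.4] (210, 167) [35.9, 12.0, -25.2] (215, 170) [33.8, -15.5, -21.5] (208, 167) [32.1, 15.9, -25.6] (213, 171) [29.4, -12.5, -24.2] (212, 171) [27.9, -9.9, -24.8] (208, 168) [26.5, 6.8, -22.7] (211, 171) [25.8, -8.4, -24.7] (207, 168) [24.8, 9.0, -23.0] (212, 172) [24.0, -16.1, -23.7] 
red 39 pct [[-14.5, -7.0, -145.2], [-14.1, -5.6, -21.3], [-12.2, -0.4, -6.1], [-9.6, 6.4, 13.3], [97.4, 208.1, 14.3]]
steel 10 pct [[87.8, -8.1, -46.1], [89.0, -7.6, -46.1], [92.5, 0.1, -45.4], [95.1, 5.1, -43.8], [95.2, 6.2, -43.1]]
(198, 187) [95.2, 6.5, -46.1] (199, 187) [94.3, 4.2, -44.6] (204, 186) [92.8, -7.5, -45.7] (201, 188) [90.3, 0.4, -42.9] (200, 189) [89.1, 3.5, -45.3] 
red 0 pct [nan, nan, nan]
  return np.nanmean(a, axis, out=out, keepdims=keepdims)
```

View pics/s4.png

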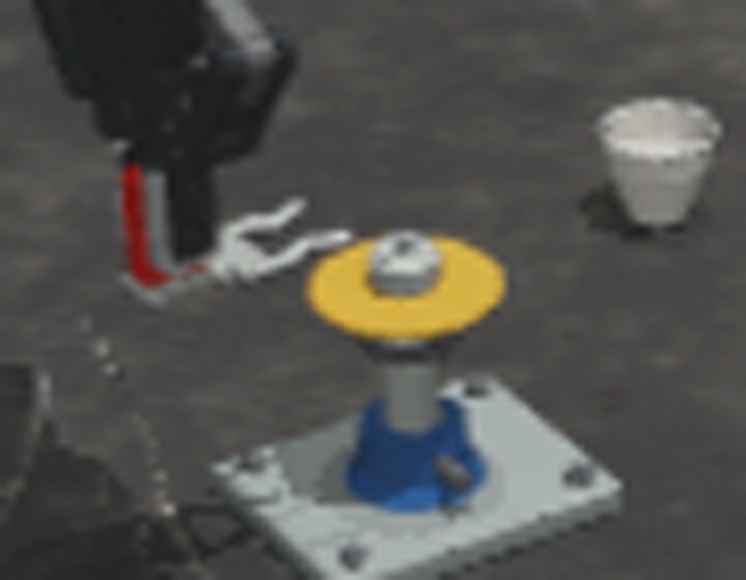

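View pics/t4.png

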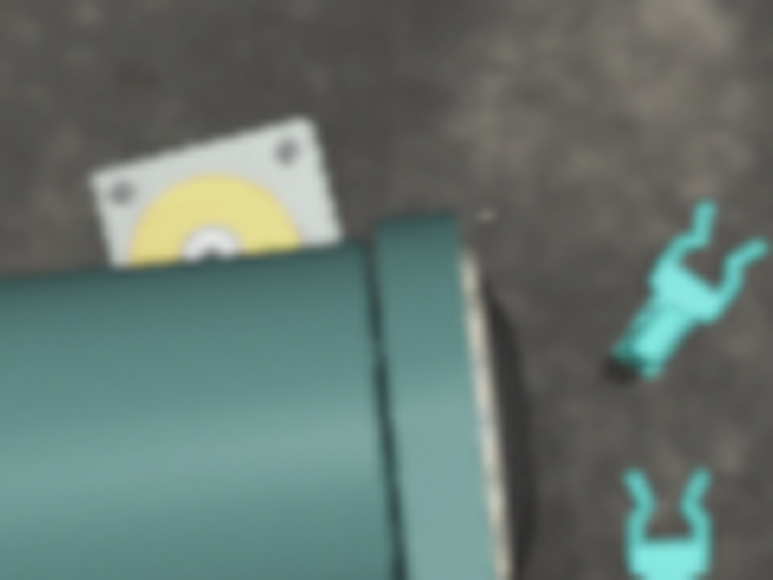

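```bash
python3 - <<'E'
from fit import *
from mv import Ro
p=arm.read_camera("side");H=hsv(p);w=cloud(p)
s=arm.get_state();M=Ro.from_rotvec(s["ee_rot"]).as_matrix();g=s["position"]+M[:,2]*.0539
F=np.c_[-M[:,0],np.cross(-M[:,2],-M[:,0]),-M[:,2]]
m=np.zeros(H.shape[:2],bool);m[160:190,200:262]=1
ye=m&(H[...,0]>15)&(H[...,0]<38)&(H[...,1]>70)
Y=fill(ye)
P=w[ye];ok=(P[:,2]>.08)
A=np.c_[P[ok][:,:2],np.ones(ok.sum())];c=np.linalg.lstsq(A,P[ok][:,2],rcond=None)[0];print("n",ok.sum(),"mean",P[ok].mean(0),"plane",c)
for z in(86,87,88):
    f=lambda v:np.abs(ren(p,diskpts(v[0]/1e3,v[1]/1e3,z/1e3))-Y).sum()
    r=minimize(f,[533,120],method="Nelder-Mead",options=dict(initial_simplex=np.array([[533,120],[536,120],[533,124]])))
    print(z,r.x,r.fun,"rel",((np.r_[r.x,z]/1e3-g)@F*1e3).round(1))
# head
hd=m&(w[...,2]>.091)&(H[...,1]<80);hm=fill(hd)
for z in(99,100,101):
    f=lambda v:np.abs(ren(p,diskpts(v[0]/1e3,v[1]/1e3,z/1e3,.012,.0125))-hm).sum()
    r=minimize(f,[533,120],method="Nelder-Mead",options=dict(initial_simplex=np.array([[533,120],[536,120],[533,124]])))
    print("head",z,r.x,r.fun,hm.sum(),"rel",((np.r_[r.x,z]/1e3-g)@F*1e3).round(1))
# clip model projections
import itertools
for off in((0,0),(-2,0)):
    pts=[(58.5+off[0],14,-27),(58.5+off[0],-14,-27),(44.5+off[0],8.5,-27),(44.5+off[0],-8.5,-27)]
    print(off,proj(p,g+np.array(pts)/1e3@F.T).round(1).tolist())
cv2.imwrite("pics/s5.png",cv2.resize(p["img"][150:190,190:260,::-1],None,fx=11,fy=11,interpolation=cv2.INTER_CUBIC))
E
```

```text
n 180 mean [0.53029784 0.11062709 0.08821271] plane [-0.00556098 -0.0102309   0.0922935 ]
86 [532.78411758 124.03294849] 15.709803921568627 rel [ 88.3   4.6 -60.3]
87 [532.42272112 122.60632449] 15.776470588235295 rel [ 87.4   3.4 -59.3]
88 [531.97032785 120.69211483] 15.211764705882352 rel [ 86.3   1.7 -58.3]
head 99 [482.2169123  152.38094997] 179.48627450980393 248 rel [ 51.2  49.2 -47.3]
head 100 [536.02270508 120.02636719] 317.00392156862745 248 rel [ 89.9  -0.3 -46.3]
head 101 [ 945.43334961 3171.70996094] 248.0 248 rel [1566.8 2701.3  -45.2]
(0, 0) [[216.8, 164.6], [222.7, 168.6], [213.5, 167.0], [217.1, 169.5]]
(-2, 0) [[216.2, 164.9], [222.1, 168.9], [212.9, 167.2], [216.4, 169.7]]
```

View pics/s5.png

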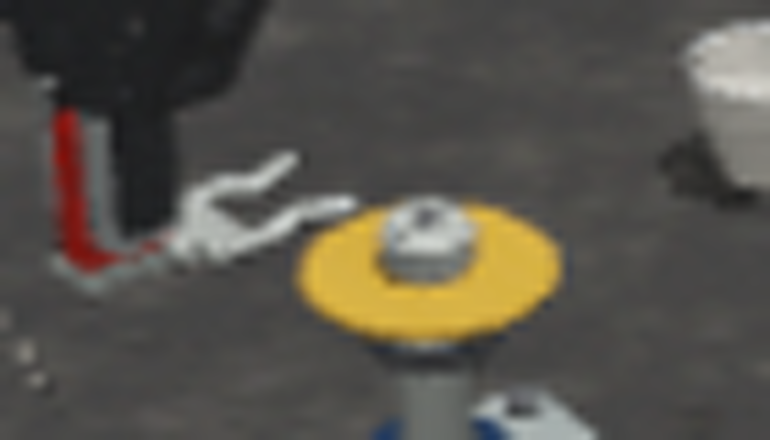

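The side view shows the washer centred near (228,174), the head top at (229,169) and the clip tips at (216,164) and (222,168). I lower the clip to just above washer height behind the head. At equal height the lateral comparison no longer depends on the camera calibration.

play_rows:
  series:
    - [[0, 0, 0], [0, 0, 8], 0]
    - [[0, 0, 0], [0, 0, 16], 0]
    - [[0, 0, 0], [-3, 0, 22], 0]
    - [[0, 0, 0], [-8, 0, 24.5], 0]
    - [[0, 0, 0], [-10, 0, 24.5], 0]
    - [[0, 0, 0], [-10, 0, 24.5], 0]

```text
time: 7.65
position: [0.4616, 0.0918, 0.1758]
ee_rot: [0.573, -3.089, -0.0]
contact_force: [-0.4, 0.2, -0.4]
width: 0.0107
```

```bash
python3 - <<'E'
from fit import *
from mv import *
show()
p=arm.read_camera("side")
s=arm.get_state();M=Ro.from_rotvec(s["ee_rot"]).as_matrix();g=s["position"]+M[:,2]*.0539
F=np.c_[-M[:,0],np.cross(-M[:,2],-M[:,0]),-M[:,2]]
pts=[(56.5,14,-27),(56.5,-14,-27),(44.5-2,8.5,-27),(44.5-2,-8.5,-27)]
print(proj(p,g+np.array(pts)/1e3@F.T).round(1).tolist())
cv2.imwrite("pics/s6.png",cv2.resize(p["img"][155:195,195:265,::-1],None,fx=11,fy=11,interpolation=cv2.INTER_CUBIC))
p=arm.read_camera("top")
cv2.imwrite("pics/t6.png",cv2.resize(p["img"][155:225,175:265,::-1],None,fx=8,fy=8,interpolation=cv2.INTER_CUBIC))
E
```

```text
t 7.65 pos [461.58  91.83 175.79] heading -158.97 tilt z [-0.  0. -1.] F [-0.38  0.16 -0.43] T [ 0.06   0.004 -0.047] w 0.0107 q [ 0.14 -0.28  2.02  0.    1.4  -1.8 ]
[[219.8, 171.6], [225.7, 175.7], [216.6, 174.0], [220.2, 176.5]]
```

View pics/s6.png

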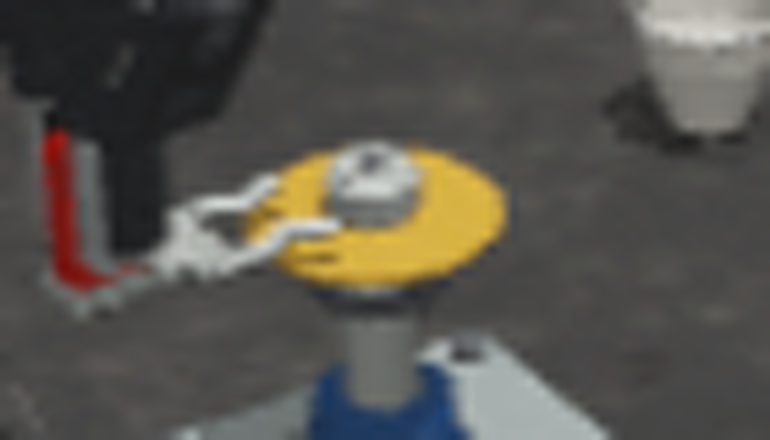

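View pics/t6.png

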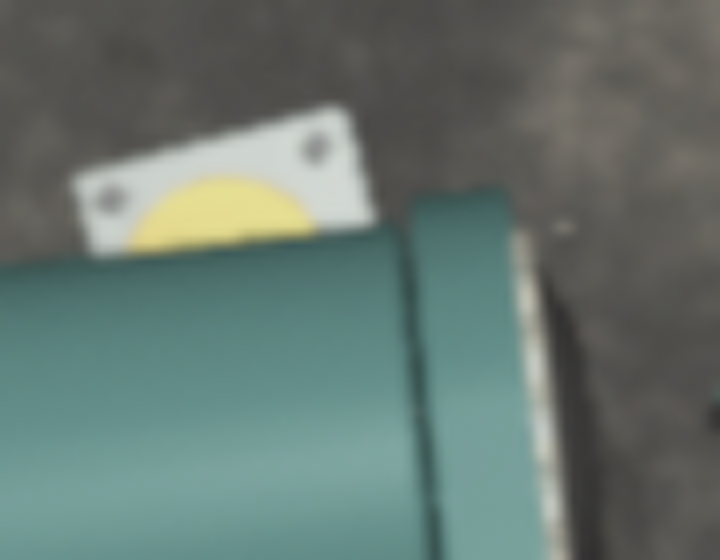

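The side view shows both tips over the washer's rear half at (220,171) and (225,175), short of the head at (228,171) and laterally centred within 1–2 mm. I feel for the washer next.

play_rows:
  series:
    - [[0, 0, 0], [-2, 0, 1], 0]
    - [[0, 0, 0], [-2, 0, 3], 0]
    - [[0, 0, 0], [-2, 0, 4], 0]
    - [[0, 0, 0], [-2, 0, 4.5], 0]
    - [[0, 0, 0], [-2, 0, 4.5], 0]

```text
time: 8.38
position: [0.4633, 0.0925, 0.1713]
ee_rot: [-0.573, 3.089, 0.0]
contact_force: [1.0, 0.2, -0.7]
width: 0.0107
```

play_rows:
  series:
    - [[0, 0, 0], [0, 0, 0.5], 0]
    - [[0, 0, 0], [0, 0, 1], 0]
    - [[0, 0, 0], [0, 0, 1], 0]

```text
time: 8.75
position: [0.4633, 0.0924, 0.1703]
ee_rot: [-0.573, 3.089, -0.0]
contact_force: [-1.0, -0.4, -1.5]
width: 0.0108
```

```bash
python3 -c "
from mv import *
show()"
```

```text
t 8.75 pos [463.25  92.44 170.27] heading -158.97 tilt z [ 1.e-04  0.e+00 -1.e+00] F [-1.02 -0.43 -1.48] T [-0.031  0.04  -0.038] w 0.0108 q [ 0.14 -0.27  2.03 -0.    1.39 -1.79]
```

play_rows:
  series:
    - [[0, 0, 0], [0, 0, 0.5], 0]
    - [[0, 0, 0], [0, 0, 1], 0]
    - [[0, 0, 0], [0, 0, 1], 0]

```text
time: 9.12
position: [0.4633, 0.0925, 0.1694]
ee_rot: [-0.573, 3.089, 0.0]
contact_force: [-1.4, -0.5, 1.2]
width: 0.0105
```

```bash
python3 -c "
from mv import *
show()"
```

```text
t 9.12 pos [463.29  92.46 169.36] heading -158.97 tilt z [ 2.e-04  0.e+00 -1.e+00] F [-1.4  -0.5   1.16] T [-0.042  0.004  0.005] w 0.0105 q [ 0.14 -0.27  2.03  0.    1.39 -1.79]
```

play_rows:
  series:
    - [[0, 0, 0], [0, 0, 0.5], 0]
    - [[0, 0, 0], [0, 0, 1], 0]
    - [[0, 0, 0], [0, 0, 1], 0]

```text
time: 9.5
position: [0.4633, 0.0925, 0.1684]
ee_rot: [-0.573, 3.088, -0.0]
contact_force: [-0.7, -0.5, 3.1]
width: 0.0109
```

```bash
python3 -c "
from mv import *
show()
p=arm.read_camera('side');show()
cv2.imwrite('pics/s7.png',cv2.resize(p['img'][155:195,195:265,::-1],None,fx=11,fy=11,interpolation=cv2.INTER_CUBIC))"
```

```text
t 9.5 pos [463.32  92.46 168.44] heading -158.97 tilt z [ 4.e-04  0.e+00 -1.e+00] F [-0.72 -0.51  3.06] T [ 0.014 -0.002 -0.031] w 0.0109 q [ 0.14 -0.27  2.03 -0.    1.38 -1.79]
t 9.55 pos [463.34  92.47 168.47] heading -158.98 tilt z [ 4.e-04  1.e-04 -1.e+00] F [-0.81  0.25  1.92] T [-0.005  0.006  0.014] w 0.0106 q [ 0.14 -0.27  2.03  0.    1.38 -1.79]
```

View pics/s7.png

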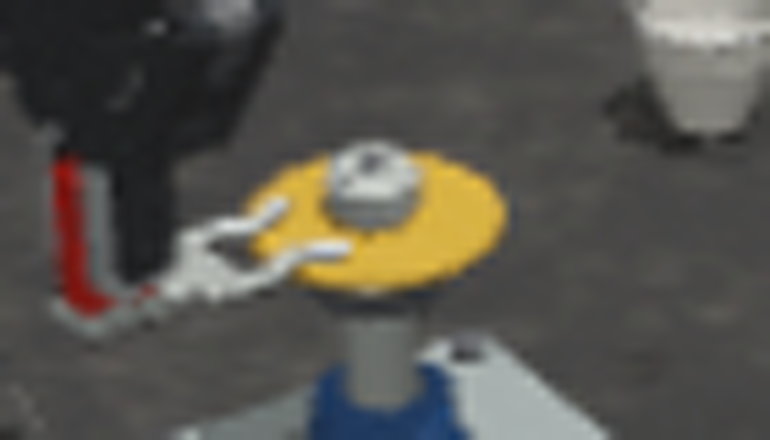

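```bash
python3 - <<'E'
from fit import *
from mv import *
p=arm.read_camera("side");H=hsv(p);w=cloud(p)
s=arm.get_state();M=Ro.from_rotvec(s["ee_rot"]).as_matrix();g=s["position"]+M[:,2]*.0539
F=np.c_[-M[:,0],np.cross(-M[:,2],-M[:,0]),-M[:,2]]
def back(u,v,z):
    K=np.asarray(p["camera_matrix"]);T=np.asarray(p["pose"]);d=T[:3,:3]@np.linalg.solve(K,[u,v,1.]);o=T[:3,3];return o+d*(z-o[2])/d[2]
zc=(s["position"][2]-.0834)+.0025
tp=[back(195+X/11-.5,155+Y/11-.5,zc) for X,Y in((283,205),(347,247))]
print("tips rel",[((t-g)@F*1e3).round(1).tolist() for t in tp])
m=np.zeros(H.shape[:2],bool);m[160:190,200:262]=1
ye=m&(H[...,0]>15)&(H[...,0]<38)&(H[...,1]>70);Y=fill(ye)
for z in(84.5,85.3):
    f=lambda v:np.abs(ren(p,diskpts(v[0]/1e3,v[1]/1e3,z/1e3))-Y).sum()
    r=minimize(f,[533,120],method="Nelder-Mead",options=dict(initial_simplex=np.array([[533,120],[536,120],[533,124]])))
    print(z,r.x,r.fun,"rel",((np.r_[r.x,z]/1e3-g)@F*1e3).round(1))
# head top: pixels brighter than yellow w/ low sat above
for X,Y_ in((372,163),):
    print("headtop rel",((back(195+X/11-.5,155+Y_/11-.5,.0994)-g)@F*1e3).round(1))
hd=m&(H[...,1]<90)&(H[...,2]>60);hd[:, :224]=0;hd[:,235:]=0;hd[:166]=0;hd[177:]=0
v,u=np.nonzero(hd);print("head px u",u.min(),u.max(),"v",v.min(),v.max(),hd.sum())
hm=fill(hd)
f=lambda v:np.abs(ren(p,diskpts(v[0]/1e3,v[1]/1e3,.0994,.012,.0125))-hm).sum()
r=minimize(f,[533,120],method="Nelder-Mead",options=dict(initial_simplex=np.array([[533,120],[536,120],[533,124]])))
print("head",r.x,r.fun,"rel",((np.r_[r.x,99.4]/1e3-g)@F*1e3).round(1))
im=cv2.resize(p["img"][155:195,195:265,::-1],None,fx=11,fy=11,interpolation=2).copy()
c=ren(p,diskpts(r.x[0]/1e3,r.x[1]/1e3,.0994,.012,.0125));cc=cv2.resize(c[155:195,195:265],None,fx=11,fy=11)
k,_=cv2.findContours((cc>.5).astype(np.uint8),0,1);cv2.drawContours(im,k,-1,(0,255,0),1);cv2.imwrite("pics/s8.png",im)
E
```

```text
tips rel [[57.5, 17.3, -27.0], [58.2, -9.6, -27.0]]
84.5 [531.86752701 123.3777771 ] 16.894117647058824 rel [ 75.    4.3 -30.1]
85.3 [532.1427002  122.02026367] 16.647058823529413 rel [ 74.8   2.9 -29.3]
headtop rel [ 75.2   3.2 -15.2]
head px u 224 234 v 166 175 83
head [535.14398193 131.54858398] 24.054901960784314 rel [ 81.   10.7 -15.2]
```

View pics/s8.png

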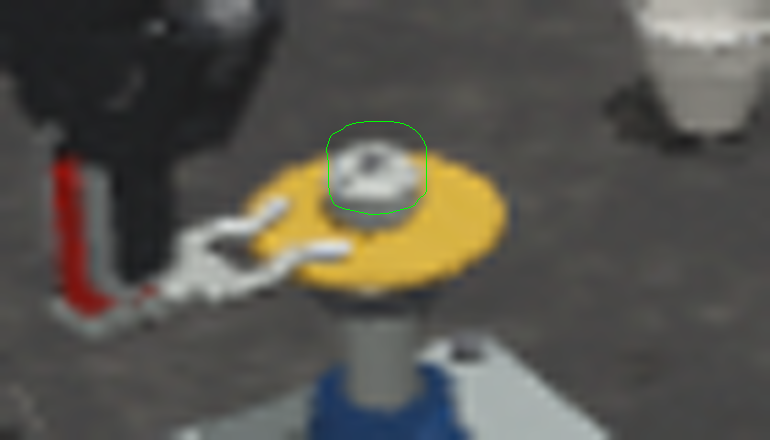

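Within one camera frame the tip midline is at lateral +3.9 and the spindle at +3.4, so the clip is centred. The tips are about 17 mm short of the axis. Pressing down in steps now.

play_rows:
  series:
    - [[0, 0, 0], [0, 0, 0.8], 0]
    - [[0, 0, 0], [0, 0, 1.6], 0]
    - [[0, 0, 0], [0, 0, 2.4], 0]
    - [[0, 0, 0], [0, 0, 3], 0]
    - [[0, 0, 0], [0, 0, 3], 0]

```text
time: 10.22
position: [0.4633, 0.0925, 0.1655]
ee_rot: [-0.573, 3.088, -0.0]
contact_force: [-1.8, 0.2, 4.0]
width: 0.0108
```

play_rows:
  series:
    - [[0, 0, 0], [0, 0, 0.7], 0]
    - [[0, 0, 0], [0, 0, 1.4], 0]
    - [[0, 0, 0], [0, 0, 2], 0]
    - [[0, 0, 0], [0, 0, 2], 0]

```text
time: 10.72
position: [0.4634, 0.0925, 0.1636]
ee_rot: [-0.573, 3.088, 0.0]
contact_force: [-1.5, -0.8, 5.4]
width: 0.0107
```

```bash
python3 -c "
from mv import *
show()
p=arm.read_camera('side');show()
cv2.imwrite('pics/s9.png',cv2.resize(p['img'][155:195,195:265,::-1],None,fx=11,fy=11,interpolation=cv2.INTER_CUBIC))
w=cloud(p);H=hsv(p);ye=(H[...,0]>15)&(H[...,0]<38)&(H[...,1]>70);ye[:160]=0;ye[190:]=0;ye[:,:200]=0;ye[:,262:]=0
print(np.nanmedian(w[ye][:,2]))"
```

```text
t 10.72 pos [463.4   92.49 163.57] heading -158.97 tilt z [ 6.e-04  1.e-04 -1.e+00] F [-1.5  -0.84  5.36] T [0.023 0.119 0.035] w 0.0107 q [ 0.14 -0.27  2.03  0.    1.37 -1.79]
t 10.78 pos [463.41  92.48 163.6 ] heading -158.97 tilt z [ 7.e-04  1.e-04 -1.e+00] F [-2.09 -1.68  4.85] T [-0.044  0.165  0.063] w 0.0106 q [ 0.14 -0.27  2.03 -0.    1.37 -1.79]
0.08207452230595463
```

View pics/s9.png

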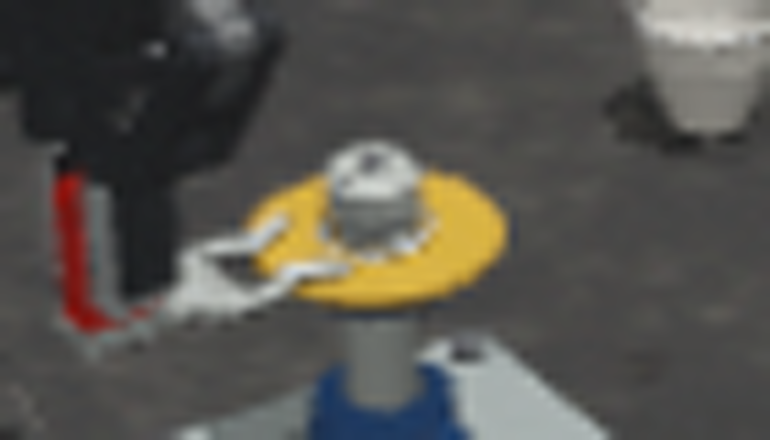

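The washer has moved down: its depth reading went from 88.2 to 82.1 mm. I add 0.7 mm, then advance slowly while watching the force.

play_rows:
  series:
    - [[0, 0, 0], [0, 0, 0.7], 0]
    - [[0, 0, 0], [-1, 0, 0.7], 0]
    - [[0, 0, 0], [-2, 0, 0.7], 0]
    - [[0, 0, 0], [-3, 0, 0.7], 0]
    - [[0, 0, 0], [-4, 0, 0.7], 0]

```text
time: 11.4
position: [0.4672, 0.0939, 0.163]
ee_rot: [-0.573, 3.088, -0.0]
contact_force: [-2.5, -1.6, 6.0]
width: 0.0107
```

```bash
cat > avg.py <<'E'
from mv import *
fs=[]
for i in range(6):
    p=arm.read_camera('side');s=arm.get_state();fs.append(np.r_[s["contact_force"],s["ft_torque"]])
M=Ro.from_rotvec(s["ee_rot"]).as_matrix();f=np.mean(fs,0)
F=np.c_[-M[:,0],np.cross(-M[:,2],-M[:,0]),-M[:,2]]
show();print("clip-frame F fwd,left,up",(f[:3]@F).round(2),"T",(f[3:]@F).round(3))
w=cloud(p);H=hsv(p);ye=(H[...,0]>15)&(H[...,0]<38)&(H[...,1]>70);ye[:160]=0;ye[195:]=0;ye[:,:200]=0;ye[:,262:]=0
print("washer z side",np.nanmedian(w[ye][:,2]))
import sys
cv2.imwrite(sys.argv[1],cv2.resize(p['img'][155:195,195:265,::-1],None,fx=11,fy=11,interpolation=cv2.INTER_CUBIC))
E
python3 avg.py pics/s10.png
```

```text
t 11.7 pos [467.28  93.93 163.11] heading -158.97 tilt z [ 1.1e-03  2.0e-04 -1.0e+00] F [-2.47 -0.19  6.22] T [ 0.005 -0.068 -0.006] w 0.0107 q [ 0.14 -0.26  2.03 -0.    1.37 -1.79]
clip-frame F fwd,left,up [-1.56  0.08  6.32] T [-0.006 -0.013  0.   ]
washer z side 0.08172442167984434
```

View pics/s10.png

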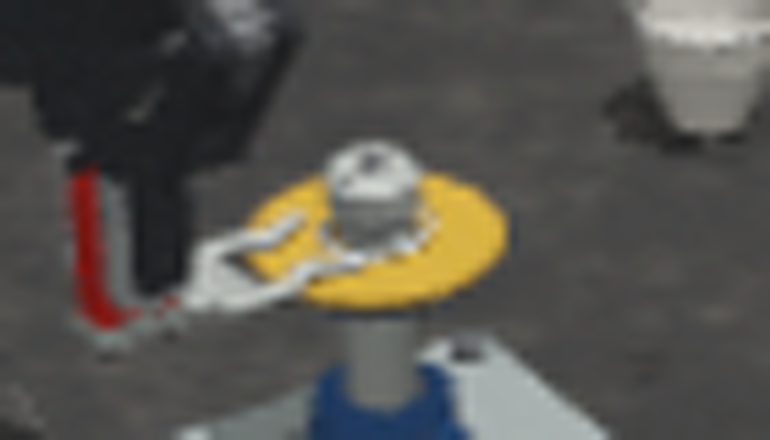

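play_rows:
  series:
    - [[0, 0, 0], [-1, 0, 0], 0]
    - [[0, 0, 0], [-2, 0, 0], 0]
    - [[0, 0, 0], [-3, 0, 0], 0]
    - [[0, 0, 0], [-4, 0, 0], 0]
    - [[0, 0, 0], [-4, 0, 0], 0]

```text
time: 12.32
position: [0.4712, 0.0954, 0.1633]
ee_rot: [-0.573, 3.087, -0.0]
contact_force: [-1.0, -1.2, 5.4]
width: 0.0109
```

```bash
python3 avg.py pics/s11.png
```

```text
t 12.62 pos [471.14  95.39 163.29] heading -158.98 tilt z [ 1.6e-03  2.0e-04 -1.0e+00] F [-2.1  -0.25  5.81] T [0.027 0.035 0.003] w 0.0107 q [ 0.15 -0.25  2.02 -0.    1.37 -1.79]
clip-frame F fwd,left,up [-1.65  0.05  5.72] T [0.002 0.009 0.   ]
washer z side 0.08183418685234495
```

View pics/s11.png

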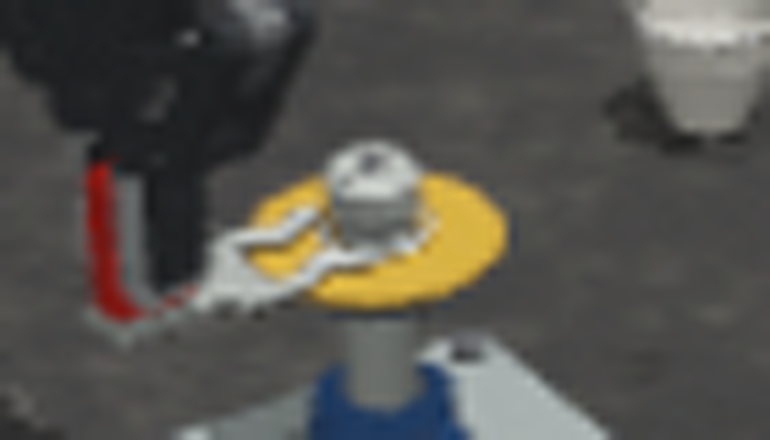

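play_rows:
  series:
    - [[0, -0.001, 0], [-1, 0, 0.5], 0]
    - [[0, -0.001, 0], [-2, 0, 0.6], 0]
    - [[0, -0.001, 0], [-3, 0, 0.6], 0]
    - [[0, -0.001, 0], [-4, 0, 0.6], 0]
    - [[0, -0.001, 0], [-5, 0, 0.6], 0]
    - [[0, -0.001, 0], [-5, 0, 0.6], 0]

```text
time: 13.38
position: [0.476, 0.0972, 0.1629]
ee_rot: [-0.573, 3.086, 0.0]
contact_force: [-2.4, -1.1, 6.2]
width: 0.0108
```

```bash
python3 avg.py pics/s12.png
```

```text
t 13.68 pos [475.96  97.19 162.92] heading -158.97 tilt z [ 3.e-03  6.e-04 -1.e+00] F [-1.38 -0.28  5.86] T [0.015 0.055 0.028] w 0.0105 q [ 0.15 -0.23  2.01  0.    1.36 -1.79]
clip-frame F fwd,left,up [-1.63  0.06  6.31] T [0.006 0.044 0.022]
washer z side 0.08173422560981525
```

View pics/s12.png

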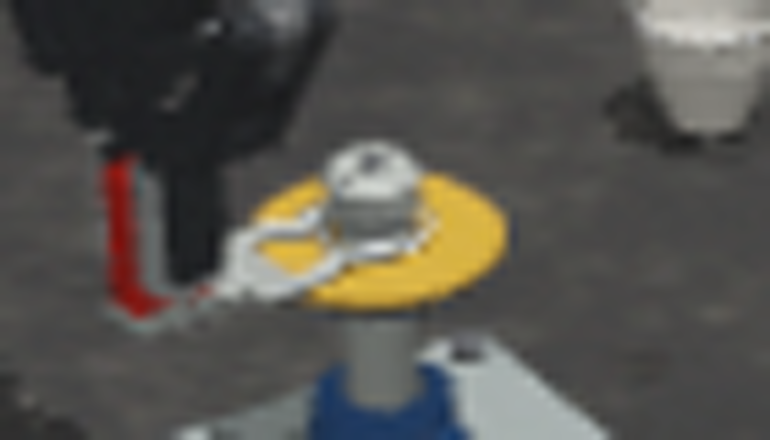

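play_rows:
  series:
    - [[0, 0.003, 0], [-1, 0, 0.1], 0]
    - [[0, 0.003, 0], [-2, 0, 0.2], 0]
    - [[0, 0.003, 0], [-3, 0, 0.2], 0]
    - [[0, 0.003, 0], [-4, 0, 0.2], 0]
    - [[0, 0.003, 0], [-5, 0, 0.2], 0]
    - [[0, 0.003, 0], [-5, 0, 0.2], 0]

```text
time: 14.42
position: [0.4807, 0.099, 0.1629]
ee_rot: [-0.573, 3.088, -0.001]
contact_force: [-1.6, -1.2, 6.4]
width: 0.0112
```

```bash
python3 avg.py pics/s13.png
```

```text
t 14.72 pos [480.73  98.98 162.93] heading -158.98 tilt z [ 6.e-04 -4.e-04 -1.e+00] F [-2.11 -0.68  5.55] T [-0.075  0.144 -0.044] w 0.0109 q [ 0.15 -0.22  2.   -0.    1.37 -1.79]
clip-frame F fwd,left,up [-1.86 -0.4   6.24] T [-0.048  0.144 -0.035]
washer z side 0.08104969301325526
```

play_rows:
  series:
    - [[0, 0.001, 0], [-1, 0, 0.1], 0]
    - [[0, 0.001, 0], [-2, 0, 0.2], 0]
    - [[0, 0.001, 0], [-3, 0, 0.2], 0]
    - [[0, 0.001, 0], [-3, 0, 0.2], 0]

```text
time: 15.22
position: [0.4835, 0.0999, 0.1628]
ee_rot: [0.573, -3.088, 0.002]
contact_force: [-3.3, -2.3, 6.0]
width: 0.0106
```

```bash
python3 avg.py pics/s14.png
```

```text
t 15.53 pos [483.43  99.88 162.72] heading -158.99 tilt z [-7.0e-04 -1.2e-03 -1.0e+00] F [-2.95 -1.89  5.85] T [-0.295  0.404 -0.064] w 0.0107 q [ 0.15 -0.21  1.99 -0.    1.36 -1.78]
clip-frame F fwd,left,up [-4.04 -0.96  6.16] T [-0.173  0.483 -0.058]
washer z side 0.08094489818922473
```

View pics/s14.png

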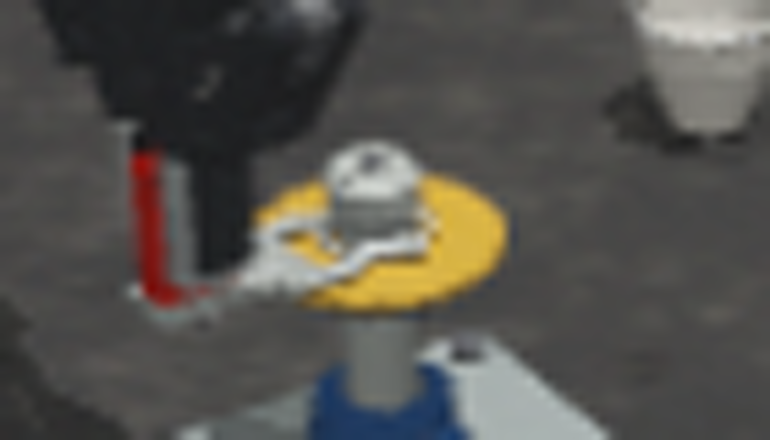

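Contact with the neck has begun: 4 N of drag, with a slight side load to the right. I shift 0.5 mm right and continue.

play_rows:
  series:
    - [[0, -0.001, 0], [-1, -0.5, 0], 0]
    - [[0, -0.001, 0], [-2, -0.5, 0], 0]
    - [[0, -0.001, 0], [-3, -0.5, 0], 0]
    - [[0, -0.001, 0], [-3, -0.5, 0], 0]

```text
time: 16.02
position: [0.4858, 0.1003, 0.1623]
ee_rot: [0.573, -3.087, 0.002]
contact_force: [-9.1, -3.3, 7.0]
width: 0.0106
```

```bash
python3 avg.py pics/s15.png
```

```text
t 16.32 pos [485.77 100.28 162.31] heading -158.98 tilt z [-0.002  -0.0015 -1.    ] F [-8.88 -3.01  4.55] T [-0.412  1.345  0.006] w 0.0107 q [ 0.15 -0.21  1.99 -0.    1.36 -1.78]
clip-frame F fwd,left,up [-9.19  0.14  5.66] T [0.066 1.383 0.039]
washer z side 0.08009516542838024
```

play_rows:
  series:
    - [[0, 0, 0], [-1, 0, 0], 0]
    - [[0, 0, 0], [-2, 0, 0], 0]
    - [[0, 0, 0], [-3, 0, 0], 0]
    - [[0, 0, 0], [-3, 0, 0], 0]

```text
time: 16.82
position: [0.4883, 0.1013, 0.1622]
ee_rot: [0.572, -3.085, 0.002]
contact_force: [-7.0, -3.0, 8.2]
width: 0.0107
```

```bash
python3 avg.py pics/s16.png
```

```text
t 17.12 pos [488.29 101.27 162.28] heading -158.98 tilt z [-0.0031 -0.0019 -1.    ] F [-5.82 -1.46  7.54] T [-0.266  0.88   0.071] w 0.0108 q [ 0.15 -0.2   1.98 -0.    1.36 -1.78]
clip-frame F fwd,left,up [-6.48  0.07  7.02] T [0.061 0.918 0.021]
washer z side 0.0802876227671962
```

View pics/s16.png

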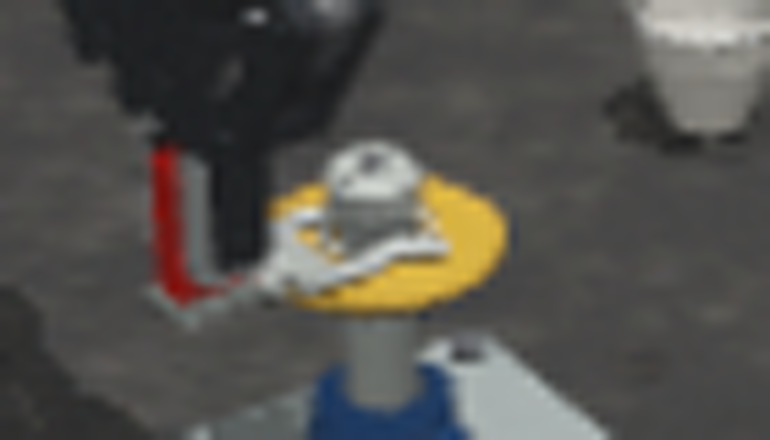

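play_rows:
  series:
    - [[0, -0.003, 0], [-1, 0, -0.3], 0]
    - [[0, -0.003, 0], [-2, 0, -0.6], 0]
    - [[0, -0.003, 0], [-3, 0, -0.6], 0]
    - [[0, -0.003, 0], [-3, 0, -0.6], 0]

```text
time: 17.62
position: [0.4911, 0.1023, 0.163]
ee_rot: [0.573, -3.089, 0.001]
contact_force: [-1.4, -0.7, 6.0]
width: 0.0106
```

```bash
python3 avg.py pics/s17.png
```

```text
t 17.93 pos [491.19 102.36 163.06] heading -158.98 tilt z [ 2.e-04 -7.e-04 -1.e+00] F [-1.22 -0.77  6.17] T [0.009 0.083 0.059] w 0.0107 q [ 0.15 -0.19  1.97 -0.    1.36 -1.78]
clip-frame F fwd,left,up [-1.47  0.2   6.24] T [0.053 0.107 0.012]
washer z side 0.08115299385370445
```

play_rows:
  series:
    - [[0, 0, 0], [-1, 0, 0], 0]
    - [[0, 0, 0], [-2, 0, 0], 0]
    - [[0, 0, 0], [-3, 0, 0], 0]
    - [[0, 0, 0], [-3, 0, 0], 0]

```text
time: 18.42
position: [0.4944, 0.1036, 0.1634]
ee_rot: [-0.573, 3.088, -0.001]
contact_force: [1.3, 1.0, 6.7]
width: 0.0107
```

```bash
python3 avg.py pics/s18.png
```

```text
t 18.73 pos [494.36 103.56 163.41] heading -158.98 tilt z [ 1.4e-03 -3.0e-04 -1.0e+00] F [1.93 1.13 5.25] T [ 0.234 -0.472 -0.024] w 0.0105 q [ 0.16 -0.19  1.97 -0.    1.36 -1.78]
clip-frame F fwd,left,up [1.95 0.17 5.5 ] T [ 0.059 -0.485 -0.001]
washer z side 0.08174339269790398
```

View pics/s18.png

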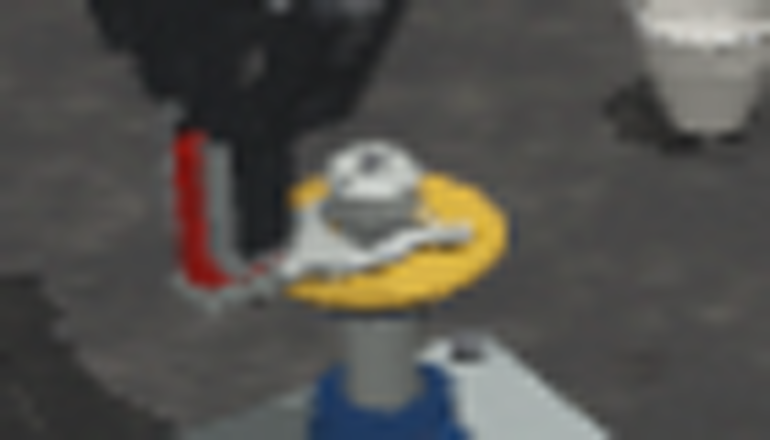

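Forward force has flipped sign: the clip has snapped past the neck. Now I push on to the solid back in small steps.

play_rows:
  series:
    - [[0, 0.001, 0], [-1, 0, 0.3], 0]
    - [[0, 0.001, 0], [-2, 0, 0.4], 0]
    - [[0, 0.001, 0], [-2, 0, 0.4], 0]

```text
time: 19.1
position: [0.4965, 0.1044, 0.1633]
ee_rot: [-0.573, 3.088, -0.001]
contact_force: [1.6, 0.9, 6.9]
width: 0.0104
```

play_rows:
  series:
    - [[0, 0, 0], [-1, 0, 0], 0]
    - [[0, 0, 0], [-1, 0, 0], 0]

```text
time: 19.35
position: [0.497, 0.1046, 0.1633]
ee_rot: [0.573, -3.089, 0.001]
contact_force: [-7.1, -2.7, 8.7]
width: 0.0103
```

```bash
python3 avg.py pics/s19.png
```

```text
t 19.65 pos [497.03 104.57 163.24] heading -158.98 tilt z [-1.e-04 -1.e-03 -1.e+00] F [-8.64 -2.83  9.32] T [-0.297  1.098 -0.02 ] w 0.0105 q [ 0.16 -0.18  1.96 -0.    1.36 -1.78]
clip-frame F fwd,left,up [-8.03  0.14  8.8 ] T [0.077 1.174 0.013]
washer z side 0.08145490960076285
```

View pics/s19.png

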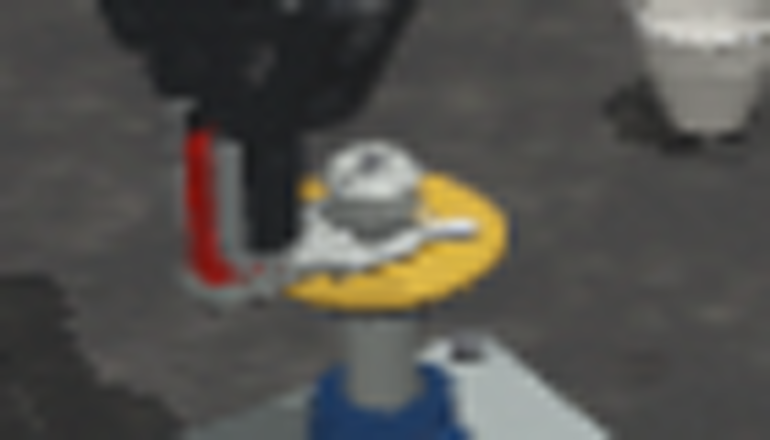

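Stopped at about 8 N forward, firm and centred laterally, so the clip is seated. I relax the push and ease up about 1.3 mm towards the head.

play_rows:
  series:
    - [[0, 0, 0], [0, 0, -0.5], 0]
    - [[0, 0, 0], [0, 0, -1], 0]
    - [[0, 0, 0], [0, 0, -1.3], 0]
    - [[0, 0, 0], [0, 0, -1.3], 0]

```text
time: 20.15
position: [0.497, 0.1046, 0.1646]
ee_rot: [0.573, -3.088, 0.001]
contact_force: [-3.3, -0.9, 6.1]
width: 0.0106
```

```bash
python3 avg.py pics/s20.png
```

```text
t 20.45 pos [496.96 104.56 164.65] heading -158.98 tilt z [-3.e-04 -1.e-03 -1.e+00] F [-4.08 -1.35  6.46] T [-0.151  0.504  0.032] w 0.0109 q [ 0.16 -0.18  1.96 -0.    1.36 -1.78]
clip-frame F fwd,left,up [-4.02  0.34  5.51] T [0.056 0.501 0.035]
washer z side 0.08290688908650912
```

play_rows:
  series:
    - [[0, 0, 0], [0, 0, -0.6], 0]
    - [[0, 0, 0], [0, 0, -0.6], 0]
    - [[0, 0, 0], [0, 0, -0.6], 0]
  force: 20

```text
time: 20.82
position: [0.497, 0.1046, 0.1654]
ee_rot: [0.573, -3.088, 0.002]
contact_force: [-4.3, -0.5, 7.2]
width: 0.0105
```

play_rows:
  series:
    - [[0, 0, 0], [0, 0, 0], 0.2]
    - [[0, 0, 0], [0, 0, 0], 0.35]
    - [[0, 0, 0], [0, 0, 0], 0.5]
    - [[0, 0, 0], [0, 0, 0], 0.6]
    - [[0, 0, 0], [0, 0, 0], 0.6]

```text
time: 21.45
position: [0.497, 0.1045, 0.1654]
ee_rot: [0.573, -3.088, 0.002]
contact_force: [-0.3, -0.4, 0.2]
width: 0.0516
```

```bash
python3 avg.py pics/s21.png
```

```text
t 21.75 pos [496.97 104.55 165.46] heading -158.98 tilt z [-3.e-04 -1.e-03 -1.e+00] F [-0.75  0.73 -0.28] T [-0.033  0.032  0.036] w 0.0516 q [ 0.16 -0.18  1.96 -0.    1.36 -1.78]
clip-frame F fwd,left,up [-0.17  0.12 -0.28] T [ 0.012  0.004 -0.004]
washer z side 0.08397718703958945
```

View pics/s21.png

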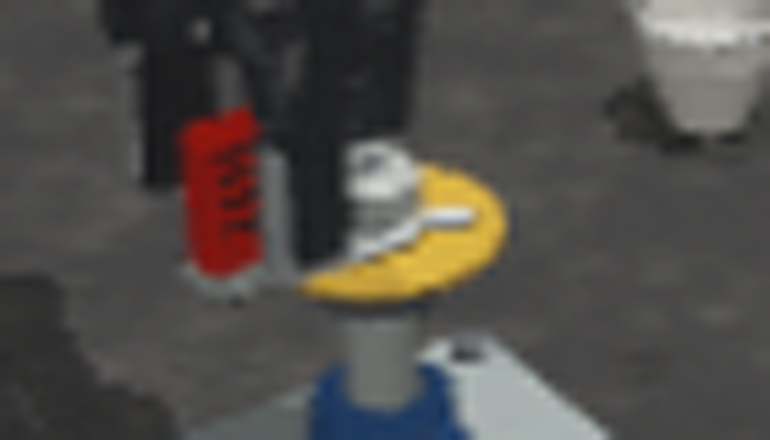

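The grip is released with zero force, and the washer stays down. Retracting straight up.

play_rows:
  series:
    - [[0, 0, 0], [0, 0, -10], 0.6]
    - [[0, 0, 0], [0, 0, -30], 0.6]
    - [[0, 0, 0], [0, 0, -70], 0.6]
    - [[0, 0, 0], [0, 0, -120], 0.6]
    - [[0, 0, 0], [60, 40, -150], 0.6]
    - [[0, 0, 0], [60, -60, -150], 0.6]
    - [[0, 0, 0], [60, -120, -150], 0.6]
    - [[0, 0, 0], [60, -180, -150], 0.6]
    - [[0, 0, 0], [60, -240, -150], 0.6]
    - [[0, 0, 0], [60, -280, -150], 0.6]
    - [[0, 0, 0], [60, -280, -150], 0.6]

```text
time: 23.12
position: [0.5419, -0.1815, 0.3164]
ee_rot: [0.567, -3.089, 0.002]
contact_force: [-0.3, -0.3, 0.8]
width: 0.0513
```

```bash
python3 avg.py pics/s22.png; python3 - <<'E'
from mv import *
p=arm.read_camera("top");cv2.imwrite("pics/t22.png",cv2.resize(p["img"][155:225,175:265,::-1],None,fx=8,fy=8,interpolation=2))
E
```

```text
t 23.43 pos [ 541.25 -177.12  316.54] heading -158.9 tilt z [ 7.0e-04 -1.3e-03 -1.0e+00] F [-0.59  0.13 -0.82] T [ 0.007 -0.002 -0.015] w 0.0512 q [-0.36 -0.12  1.65 -0.    1.6  -2.3 ]
clip-frame F fwd,left,up [ 0.25  0.09 -0.2 ] T [ 0.017 -0.009 -0.008]
washer z side 0.08366853409908359
```

View pics/s22.png

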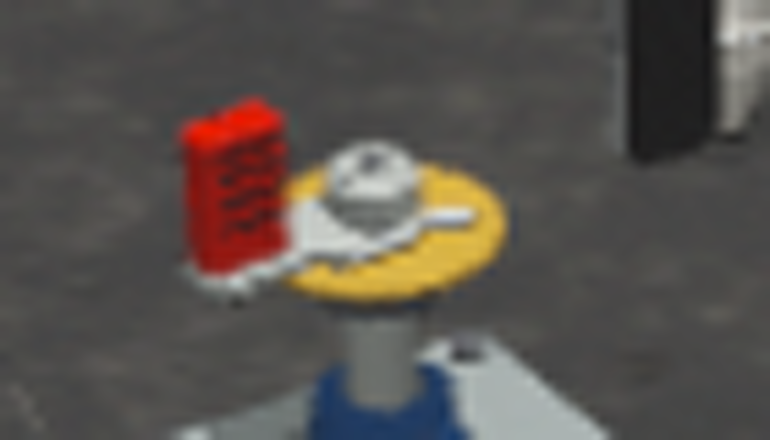

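View pics/t22.png

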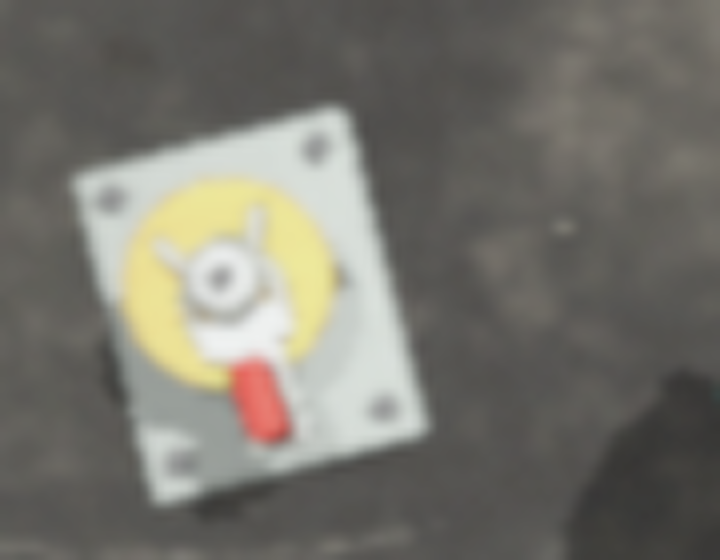

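The side and top views show the clip straddling the spindle under the head, with both tips standing symmetrically beyond it. The washer stays down, about 4.5 mm by depth, and the arm is clear. One last look at the whole bench before handing in.

```bash
python3 - <<'E'
from mv import *
p=arm.read_camera("side");show();cv2.imwrite("pics/s23.png",p["img"][:,:,::-1])
E
```

```text
t 23.52 pos [ 541.31 -177.28  316.28] heading -158.91 tilt z [ 4.0e-04 -1.2e-03 -1.0e+00] F [-0.5   0.47  0.41] T [0.064 0.    0.028] w 0.051 q [-0.36 -0.12  1.65 -0.    1.6  -2.3 ]
```

View pics/s23.png

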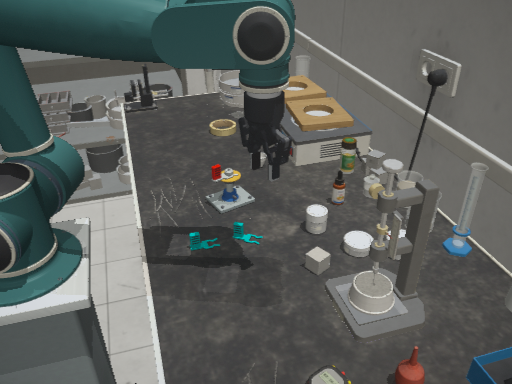

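The bench is undisturbed, the clip is in place (red grip at (215,173)), and the gripper is high and free.

```bash
python3 -c "
from bench import arm
print(arm.hand_in())"
```

```text
the job is handed in; nothing more can be done
None
```

The clip is seated in the groove under the spindle head and holds the washer down by itself. I handed the job in at about 23.5 s, with the gripper clear of everything.

- **Pressing and pushing in:** I took the clip by its red grip and pressed the washer down about 6 to 7 mm at roughly 7 N. Then I slid the clip in at a reading of about 9 N, felt it snap past the neck, and stopped at about 8 N against the solid back.
- **Letting go:** I eased up about 2 mm before opening the fingers. Once they were open, the force on the tool was near zero.
- **Last checks:** Both cameras show the clip round the spindle with its two tips standing evenly past the head. The washer reads about 4.2 to 4.5 mm down by camera depth, against an expected 4.5. The other things on the bench look undisturbed in the last picture.
- **Disagreements:** The two cameras differed by up to about 4 mm sideways on the washer and 7 mm on the grip, so I centred the clip by comparing it with the spindle in the side view alone. During the push, the camera briefly put the washer about 8 mm down while the force suggested about 7 mm; both are below the 9.5 mm limit. I did not measure the final seat-to-axis distance separately. That the clip is fully home rests on the firm stop and the pictures.

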